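# Put the lidded tea jar away to dry

### The arm

A 6-joint arm with a two-finger parallel gripper is mounted at the origin on the work surface. World frame = base frame: x ahead of the robot, y to its left, z up, the work surface at z = 0. Lengths are in mm, angles in rad, forces in N, time in s.
With the tool pointing down it reaches from about 350 to 975 mm from the base axis. Payload 7.1 kg.
Tool frame: the origin (TCP) lies midway between the tips of the shut fingers; the grasp point (between the pads) lies 19 mm behind it (ctrl.grasp_offset is the distance from the TCP to the grasp point, in mm); z points along the fingers, y is the line along which they close (so a half turn about z gives the same grasp; the last joint's range is limited). The gripper opens to 88 mm and grips with 3 to 60 N. Pads are 20 mm wide; open, the fingers measure 115 mm over their backs; the gripper's body (75 mm by 178 mm) begins 61 mm behind the grasp point.
Start: joints at [-1.136, 0.423, 1.63, -0, 1.089, -0.019], TCP at [274.004, -561.717, 222.675] pointing down, gripper open.
Joint ranges: [-3, 3], [-0.9, 2.11], [0.09, 2.58], [-1.31, 4.45], [0.11, 2.69], [-2.54, 2.54]. Speed limits (rad/s): [2.39, 2.39, 3.01, 3.14, 3.14, 3.14].

### API

Orientations are given as a rotation vector (axis times angle).
In Python, from workcell import ctrl gives the robot as it stands. The module is installed in compiled form; this text tells all that it offers.
- The arm moves only by the tool servo_tool, never from a script. Its argument "rows" is a list of rows, each a list of 7 numbers: the turn, a rotation vector about the tool's x, y, z as a fraction of full scale, then the shift along the tool's x, y, z as a fraction of full scale, then the finger opening in mm, from 0 to 87.8. A call has 1 to 10 rows; each row is the pose to reach, as a shift and turn from the pose commanded when the call began, along the tool's axes at that moment; what a row does not reach only later rows make up. Full scale, the value 1, is 20 cm for a shift and 1.5 rad for a turn. A row lasts 1/8 s, in which the tool goes at most 62.5 mm and 10.7 degrees, less where a joint would pass 70% of its speed; a pose out of reach is approached as far as the arm can. A call with a number of a shift or a turn outside -1 to 1 is refused whole. A call with a gripper value outside its range is refused whole. The fingers move at their own pace and stop on an object; the grip force is fixed at half the most. Time passes only in rows, so rows that repeat a pose let the fingers close. It gives the time, the measured TCP pose, the force, the opening and the grip force at its end, in the units of the state.
- ctrl.get_obs(): the state, without advancing time (a new reading comes with each control period).
- ctrl.get_image(name): name is "scene" or "top" or "wrist"; returns (picture, depth): 384x512x3 uint8, red, green, blue; 384x512 float32, mm along the optical axis (not along the pixel's ray), 0 where there is no reading.
- ctrl.camera_info(name): a dict with "intrinsics" (3x3 intrinsics, pixels), "R" (3x3) and "t" (3): a world point X has camera coordinates R X + t. Camera axes: x right, y down, z forward; pixel columns grow to the right and rows downward; lengths in mm; the calibration is good to about 2 mm. The wrist camera is an equidistant fisheye: a pixel r from the principal point sees the ray r / f radians off the axis. A picture is of the moment at which its call begins: read the wrist's pose just before it. camera_info takes no time and is no camera call; for the wrist camera it gives the pose at the moment of the call.
- ctrl.close_job(): hands the job in; it is judged then, once.
The state is a dict: "t": time; "qpos": joint angles; "qvel": joint speeds; "joint_torque": joint torques, N m; "ee_pos": TCP position; "orientation": TCP orientation; "ft_force": force on the tool from outside, world axes, zero at the start; "moment": the same for the moment, N m; "width": finger opening in mm; "grasp_force": force on a finger pad.
Only numpy, scipy, OpenCV 4.12 (cv2) and the standard library are available. Lean on these libraries where they do the work, as an engineer would, in place of code of your own. Each camera call takes 0.05 s, during which the arm holds its last target. There are 200 camera calls.

### The job

The small unfired tea jar on the banding wheel must dry slowly with its lid on: stand it upright on the lower board of the drying rack, between the bowl and the cup and clear of both, and have its lid, now on the plaster bat, sitting level and fully down on it. Unfired clay is as brittle as a biscuit, so hold jar and lid with a light grip (under 40 N on a side), set each down softly instead of dropping or pressing it, and leave all the other things where they are.

Things in the scene. Friction and masses are not known exactly. Their poses are not given: they have to be found in the camera images.
- jar: unfired grey-brown clay tea jar on the banding wheel, an open straight cylinder: 62 mm outside diameter (56 at the foot, widening over the lowest 6 mm), 100 mm high, wall 5 mm, mouth 52 mm wide; 0.2 to 0.33 kg. Origin: centre of its underside, z up. Brittle: a grip over 40 N on a side cracks it, and so does a drop or a press of about 30 N
- lid: the jar's lid, right way up on the plaster bat, 0.09 kg, as brittle. Origin: centre of its underside, z up. From the origin up: locating ring 43 mm diameter, 0 to 8 mm (goes loosely into the mouth); disc 62 mm diameter, 8 to 14 mm; neck 17 mm diameter, to 22 mm; knob 23 mm diameter, upright sides from 25 to 39 mm, top at 44 mm. Seated, its origin lies 92 mm above the jar's
- rack: drying rack, fixed: black angle-iron frame, a wooden board below, wooden slats above; 220 mm deep (x), 620 wide (y), 370 high. Origin: centre of its underside; x points from its open front to its back, y to the left seen from the front. Lower board: top at 60 mm, x -110 to 110, y -295 to 295. Slats: x -85 to 108, underside at 345 mm, so the hand must come in leaning from the front. Posts at y -300 and 300
- lower_board_front (a point): the middle of the front edge of the rack's lower board, on its top face; axes as the rack's
- banding_wheel: the banding wheel (a low turntable) the jar stands on, about its middle: grey cast base, fixed, and a dark steel disc 178 mm in diameter which turns freely, its top 70 mm above the table. Origin: centre of its underside
- plaster_bat: the round white plaster slab the lid lies on, 156 mm in diameter, 22 mm thick, fixed. Origin: centre of its underside
- drying_bowl: unfired brown bowl standing on the lower board at the left end (+y of the rack), 110 mm across the rim, 60 mm high; origin: centre of its underside
- drying_cup: unfired buff cup standing on the lower board at the right end (-y of the rack), 72 mm across, 95 mm high; origin: centre of its underside
- pinch_pot: buff pinch pot on the slats of the upper tier, 90 mm across, 45 mm high; origin: centre of its underside; leave alone
- saucer: brown saucer on the slats of the upper tier, 130 mm across, 22 mm high; origin: centre of its underside; leave alone
- brush_pot: light blue pot full of brushes on the bench, 72 mm across, about 215 mm high with the brushes; origin: centre of its underside; leave alone
- tool_cup: lilac cup with tools on the bench, 66 mm across, about 190 mm high with the tools; origin: centre of its underside; leave alone
- pink_bowl: pink bowl on the bench, 130 mm across, 60 mm high; origin: centre of its underside; leave alone
- turquoise_dish: turquoise dish on the bench, 100 mm across, 24 mm high; origin: centre of its underside; leave alone
- brush: a brush lying on the bench, 190 mm long; leave alone
- loop_tool: a trimming tool with a wooden handle and wire loop lying on the bench, 155 mm long; leave alone
- wood_rib: a flat dark wooden rib lying on the bench, 100 x 50 x 6 mm; leave alone
There are look-alikes about, which are no part of the job. What is shaped like the jar but purple or yellow is not meant. Leave any blue look-alike of the drying_bowl alone.

How it is judged (in metres and radians):
At the end, for the whole second after the job is handed in: Jar upright (0.06 rad) with its whole foot on the lower board, between bowl and cup and 5 mm or more clear of each; lid on it, centred within 7 mm, fully down within 4 mm, level within 0.06 rad; both let go and at rest (x of jar in the frame of rack between -0.082 and 0.082 m and y of jar in the frame of rack between -0.18 and 0.18 m and z of jar in the frame of rack between 0.055 and 0.065 m and angle between jar's own z axis and vertical below 0.06 rad and horizontal distance between jar and drying_bowl above 0.091 m and horizontal distance between jar and drying_cup above 0.072 m and horizontal distance between jar and lid below 0.007 m and z of lid in the frame of jar between 0.088 and 0.096 m and angle between the z axis of jar and the z axis of lid, either way round below 0.06 rad and linear speed of each of jar, lid below 0.02 m/s); the robot touches nothing.
It fails at once if jar or lid is squeezed or pushed by the fingers with more than 80 N (contact force between the fingers and jar above 80 N or contact force between the fingers and lid above 80 N).
It fails at once if the jar is pressed on the rack, or the lid on the jar, with more than 30 N (contact force between jar and rack above 30 N or contact force between jar and lid above 30 N).
It fails at once if jar or lid is dropped: it moves faster than 0.4 m/s (a fall of 8 mm) with no finger on it ((contact force between the fingers and jar below 0.05 N and linear speed of jar above 0.4 m/s) or (contact force between the fingers and lid below 0.05 N and linear speed of lid above 0.4 m/s)).
It fails at once if a pot on the rack is moved more than 10 mm (distance of any of drying_bowl, drying_cup, pinch_pot, saucer from where it was at the start of the episode above 0.01 m).
It fails at once if a thing on the bench is moved more than 20 mm (distance of any of brush_pot, tool_cup, pink_bowl, turquoise_dish, brush, loop_tool, wood_rib from where it was at the start of the episode above 0.02 m).
It also fails if it takes over 72 s, if anything falls off the work surface, if the arm or the gripper's body presses on something with over 40 N, if the wrist force passes 120 N, or if a joint passes its speed limit or range.

## Working session

There is one attempt and no reset: what is moved stays moved. The work goes in short steps, Python scripts to look and compute and a tool call to move; the robot and the scene stay as the last step left them, time stands still between calls to the robot, and variables do not carry over. Pictures are saved under pics/ and viewed, at most 10 in all, crops included, and the job is handed in when it is done.

Besides the shell and the picture viewer there is one more tool, called after ">>>" in YAML: its name, and indented under it one key for each argument. servo_tool: Moves the arm, as the interface text tells. Its arguments: {"type":"object","properties":{"rows":{"type":"array","items":{"type":"array","items":{"type":"number"}}}},"required":["rows"]}

```bash
mkdir -p pics
cat > h.py <<'E'
import numpy as np, cv2
from scipy.spatial.transform import Rotation as R
from workcell import ctrl
def cap(n,tag):
    inf=ctrl.camera_info(n); im,d=ctrl.get_image(n)
    np.savez(f'{tag}.npz',im=im,d=d,K=inf['intrinsics'],R=inf['R'],t=inf['t'])
    cv2.imwrite(f'pics/{tag}.png',im[...,::-1]); return load(tag)
def load(tag):
    z=np.load(f'{tag}.npz'); return z['im'],z['d'],z['K'],z['R'],z['t']
def world(c,fish=False):
    im,d,K,Rm,t=c; v,u=np.mgrid[:d.shape[0],:d.shape[1]]
    x=(u-K[0,2])/K[0,0]; y=(v-K[1,2])/K[1,1]
    if fish:
        r=np.hypot(x,y)+1e-9; s=np.tan(np.minimum(r,1.5))/r; x=x*s;y=y*s
    P=np.stack([x*d,y*d,d],-1); W=(P-t)@Rm; W[d<=0]=np.nan; return W
E
python3 - <<'E'
from h import *
a=cap('scene','s0');b=cap('top','t0')
cv2.imwrite('pics/both.png',cv2.resize(np.hstack([a[0],b[0]])[...,::-1],None,fx=.78,fy=.78))
for c in (a,b): print(c[2],c[3],c[4])
print(ctrl.get_obs(),ctrl.grasp_offset)
E
```

```text
[[389.49420921   0.         261.70768784]
 [  0.         389.49420921 191.09909835]
 [  0.           0.           1.        ]] [[-0.18870941  0.98197693 -0.01049097]
 [ 0.86379067  0.16089614 -0.47747053]
 [-0.46717709 -0.09916518 -0.87858513]] [  71.72546135 -315.47662627 1612.77395987]
[[389.49080264   0.         253.83532029]
 [  0.         389.49080264 188.58524654]
 [  0.           0.           1.        ]] [[ 4.69058189e-04 -9.99998748e-01  1.51143234e-03]
 [-9.80103891e-01 -7.59721412e-04 -1.98483715e-01]
 [ 1.98484614e-01 -1.38826030e-03 -9.80103020e-01]] [  -7.69368604  549.23386593 1541.94130715]
{'t': 0.1, 'qpos': array([-1.13600367e+00,  4.23720213e-01,  1.63061589e+00,  7.36987148e-06,
        1.08859324e+00, -1.89753785e-02]), 'qvel': array([-0.00120496, -0.00222241, -0.00344697, -0.00097469, -0.001042  ,
        0.00022007]), 'joint_torque': array([-3.35112254e-04, -5.45615137e+01, -2.74325484e+01,  6.45721285e-02,
        1.87938527e-02, -4.16920011e-05]), 'ee_pos': array([ 273.79944484, -561.27696803,  222.00612453]), 'orientation': array([-3.05980554e+00, -7.06377947e-01,  4.23189129e-04]), 'ft_force': array([-0.34256232, -0.12770751,  0.64403512]), 'moment': array([ 0.01180434,  0.03640347, -0.00548576]), 'grasp_force': 0.0, 'width': 87.66402706366218} 18.700000000000003
```

View pics/s0.png

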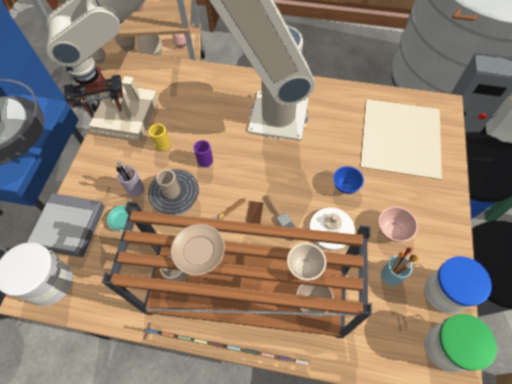

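View pics/t0.png

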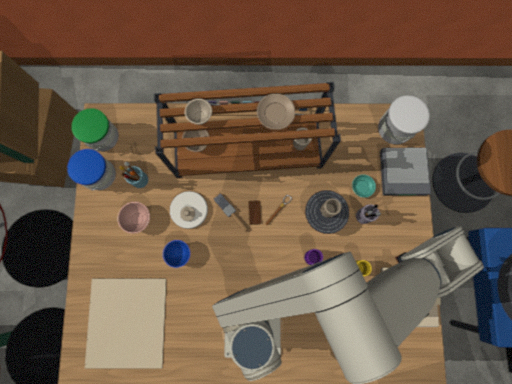

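Jar: grey-brown cylinder on the wheel at scene (168,182) / top (331,207). Look-alikes: yellow at top (364,268) and purple at top (313,257), both rejected. Lid: on the white bat at top (188,212). The blue bowl at top (176,254) is not the drying bowl. Next I measure and check the choice in a close crop.

Run:
```python
from h import *
a=load('s0');b=load('t0');Wa=world(a);Wb=world(b)
def at(W,u,v): return np.round(W[v,u]).tolist()
print('top jar',at(Wb,331,202),'lid',at(Wb,188,210),'bat',at(Wb,178,222),'wheel',at(Wb,312,215))
def fit(W,box,z0,z1,r=None):
    v0,v1,u0,u1=box; P=W[v0:v1,u0:u1].reshape(-1,3); P=P[(P[:,2]>z0)&(P[:,2]<z1)]
    if len(P)<4: return len(P)
    (cx,cy),rr=cv2.minEnclosingCircle(P[:,:2].astype(np.float32)); return len(P),round(cx),round(cy),round(rr),np.round(np.nanmedian(P,0)).tolist(),np.round(P.max(0)).tolist()
for n,W,bx in (('topjar',Wb,(185,235,300,352)),('scjar',Wa,(160,215,145,205))):
    print(n,'jar',fit(W,bx,100,185),'rim',fit(W,bx,160,185),'wheel',fit(W,bx,62,78))
for n,W,bx in (('toplid',Wb,(188,232,166,212)),('sclid',Wa,(203,252,305,358))):
    print(n,'lid',fit(W,bx,28,80),'knob',fit(W,bx,52,80),'bat',fit(W,bx,16,26))
# rack: slat/ frame points
for n,W in (('top',Wb),('sc',Wa)):
    for z0,z1 in ((50,68),(340,385)):
        P=W.reshape(-1,3); m=(P[:,2]>z0)&(P[:,2]<z1)&(P[:,0]>560)&(P[:,0]<1000)&(abs(P[:,1])<420); P=P[m]
        print(n,z0,len(P),np.round(cv2.minAreaRect(P[:,:2].astype(np.float32)),2) if 0 else cv2.minAreaRect(P[:,:2].astype(np.float32)),P.min(0).round(),P.max(0).round())
for n,W,bx,z in (('bowl',Wb,(125,155,290,320),(80,130)),('cup',Wb,(125,155,180,212),(80,165)),('bowlS',Wa,(255,290,155,190),(80,130)),('cupS',Wa,(275,315,290,340),(80,165))): print(n,fit(W,bx,*z))
for nm,(u,v) in dict(toolcup=(368,214),dish=(364,187),tip=(372,208),blue=(176,254),pink=(134,217),brush=(130,175),purple=(313,257),loop=(228,203),rib=(255,212),br=(280,208)).items(): print(nm,at(Wb,u,v))
c=np.hstack([cv2.resize(x[0][v:v+100,u:u+120],(400,333),interpolation=3) for x,u,v in ((a,110,130),(b,280,180))])
c2=np.hstack([cv2.resize(x[0][v:v+75,u:u+200],(400,150)) for x,u,v in ((b,150,95),(b,160,120))])
cv2.imwrite('pics/crop.png',np.vstack([c,cv2.resize(b[0][80:185,150:345],(800,260),interpolation=3)])[...,::-1])
```

```text
top jar [484.0, -310.0, 111.0] lid [463.0, 263.0, 35.0] bat [415.0, 304.0, 23.0] wheel [438.0, -240.0, 72.0]
topjar jar (188, 459, -302, 31, [458.0, -303.0, 153.0], [490.0, -271.0, 177.0]) rim (77, 460, -302, 31, [460.0, -304.0, 169.0], [490.0, -271.0, 177.0]) wheel (1255, 453, -300, 89, [446.0, -292.0, 70.0], [542.0, -212.0, 78.0])
scjar jar (424, 463, -305, 34, [468.0, -304.0, 144.0], [496.0, -273.0, 175.0]) rim (125, 463, -306, 33, [465.0, -303.0, 168.0], [496.0, -273.0, 175.0]) wheel (1303, 458, -301, 90, [478.0, -282.0, 70.0], [546.0, -214.0, 78.0])
toplid lid (216, 468, 266, 75, [451.0, 264.0, 36.0], [536.0, 339.0, 72.0]) knob (27, 448, 267, 12, [451.0, 266.0, 65.0], [459.0, 279.0, 72.0]) bat (725, 469, 266, 77, [477.0, 263.0, 22.0], [546.0, 340.0, 26.0])
sclid lid (233, 463, 239, 55, [460.0, 262.0, 36.0], [495.0, 293.0, 68.0]) knob (40, 454, 264, 12, [456.0, 263.0, 63.0], [465.0, 274.0, 68.0]) bat (698, 474, 262, 78, [463.0, 258.0, 21.0], [552.0, 339.0, 26.0])
top 50 4389 ((773.9915771484375, 23.779815673828125), (300.13616943359375, 623.6307373046875), 3.722257375717163) [ 60
[... 330 characters left out ...]
c 340 13710 ((740.5548095703125, 18.798614501953125), (215.98004150390625, 626.5455932617188), 4.187225818634033) [ 610. -300.  340.] [870. 338. 385.]
bowl (51, 736, -196, 30, [716.0, -192.0, 106.0], [753.0, -166.0, 128.0])
cup (187, 742, 231, 55, [767.0, 238.0, 99.0], [786.0, 284.0, 130.0])
bowlS (82, 752, -198, 31, [757.0, -182.0, 106.0], [777.0, -167.0, 130.0])
cupS (301, 748, 228, 55, [723.0, 233.0, 95.0], [795.0, 279.0, 124.0])
toolcup [452.0, -485.0, 2.0]
dish [566.0, -474.0, 6.0]
tip [456.0, -461.0, 140.0]
blue [286.0, 312.0, -0.0]
pink [437.0, 490.0, 12.0]
brush [607.0, 505.0, 50.0]
purple [274.0, -249.0, 5.0]
loop [496.0, 101.0, 13.0]
rib [460.0, -12.0, 5.0]
br [475.0, -116.0, 15.0]
```

View pics/crop.png

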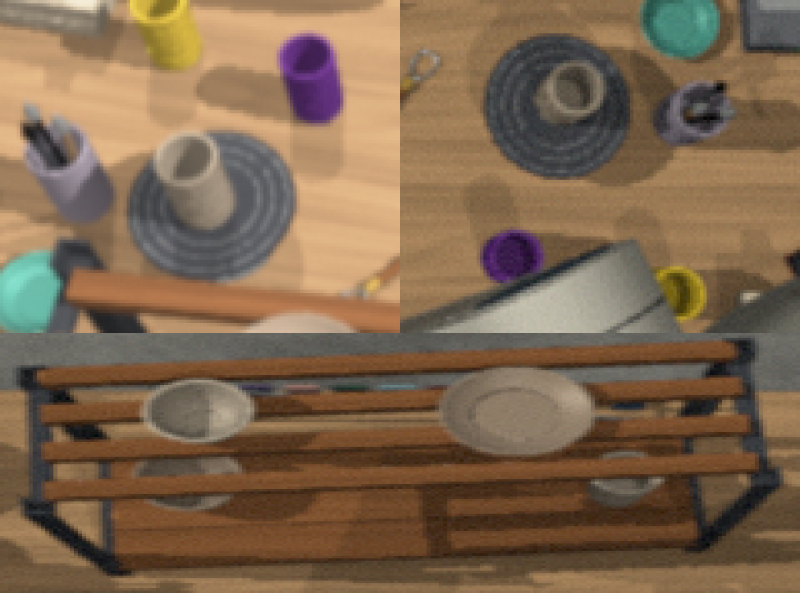

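The crop confirms it: the jar is the grey-brown cylinder on the wheel at top (331,207), and purple and yellow are rejected. My plan is to put the lid on the jar at the wheel, then carry both leaning slightly and place them near the front edge of the board.

```bash
cat >> h.py <<'E'
def pose(lean=0,yaw=0):
    # tool z down, leaning so that it points towards heading yaw; tool x ahead(-ish), y closing
    return R.from_euler('z',yaw)*R.from_euler('y',-lean)*R.from_matrix(np.diag([1.,-1,-1]))
def go(p,Rt,flip=False):
    o=ctrl.get_obs(); R0=R.from_rotvec(o['orientation']); 
    if flip: Rt=Rt*R.from_euler('z',np.pi)
    tr=(R0.inv()*Rt).as_rotvec()/1.5; s=R0.inv().apply(np.array(p)-o['ee_pos'])/200
    print('row',tr.round(4).tolist(),s.round(4).tolist(),'at',o['ee_pos'].round(1),'q',o['qpos'].round(3),'t',round(o['t'],2),'w',round(o['width'],1))
E
python3 - <<'E'
from h import *
go([450,265,260],pose()); print(R.from_rotvec(ctrl.get_obs()['orientation']).as_matrix().round(3))
go([450,265,260],pose(),True)
E
```

```text
row [-0.0009, 0.0002, 0.3025] [2.6029, -3.3274, -0.1854] at [ 273.8 -561.3  222. ] q [-1.136  0.424  1.631  0.     1.089 -0.019] t 0.1 w 87.7
[[ 0.899  0.438 -0.001]
 [ 0.438 -0.899  0.001]
 [ 0.    -0.001 -1.   ]]
row [-0.0002, -0.0012, -1.7919] [2.6029, -3.3274, -0.1854] at [ 273.8 -561.3  222. ] q [-1.136  0.424  1.631  0.     1.089 -0.019] t 0.1 w 87.7
```

>>> servo_tool:
  rows:
    - [0,0,0,0.2,-0.25,-0.05,87]
    - [0,0,0,0.4,-0.5,-0.1,87]
    - [0,0,0,0.6,-0.75,-0.15,87]
    - [0,0,0,0.78,-1.0,-0.2,87]

```text
t: 0.6
ee_pos: [325.4, -318.2, 261.6]
orientation: [-3.061, -0.706, 0.0]
ft_force: [0.4, 0.1, 0.7]
width: 87.2
grasp_force: 0.0
```

>>> servo_tool:
  rows:
    - [0,0,0,0.2,-0.25,0,87]
    - [0,0,0,0.4,-0.5,0,87]
    - [0,0,0,0.6,-0.75,0,87]
    - [0,0,0,0.78,-1.0,0,87]

```text
t: 1.1
ee_pos: [377.3, -73.8, 261.7]
orientation: [3.061, 0.706, 0.001]
ft_force: [1.1, 0.3, 0.1]
width: 87.0
grasp_force: 0.0
```

>>> servo_tool:
  rows:
    - [0,0,0,0.2,-0.25,0,87]
    - [0,0,0,0.4,-0.5,0,87]
    - [0,0,0,0.6,-0.75,0,87]
    - [0,0,0,0.6,-0.9,0,87]
    - [0,0,0,0.6,-0.9,0,87]

```text
t: 1.72
ee_pos: [405.3, 140.3, 261.2]
orientation: [-3.06, -0.713, 0.002]
ft_force: [-0.6, 0.0, 0.0]
width: 86.7
grasp_force: 0.0
```

Run:
```python
from h import *
go([450,265,180],pose(0,.454))
c=cap('wrist','w1'); print(c[2]); W=world(c,True)
m=(W[...,2]>52)&(W[...,2]<90)&(np.hypot(W[...,0]-452,W[...,1]-265)<50)
P=W[m]; print(len(P),P.max(0),P.min(0),np.median(P,0)) if len(P) else 0
m=(W[...,2]>28)&(W[...,2]<90)&(np.hypot(W[...,0]-452,W[...,1]-265)<60); P=W[m]; print(len(P),P.max(0),P.min(0))
go([450,265,180],pose())
```

```text
row [-0.0002, 0.0007, 0.0025] [0.4764, -0.4606, 0.4056] at [405.3 140.3 261.2] q [0.305 0.076 2.001 0.    1.065 1.418] t 1.73 w 86.7
[[297.31863964   0.         255.01141669]
 [  0.         297.31863964 193.29999491]
 [  0.           0.           1.        ]]
272 [459.40262914 276.69219924  68.37340114] [437.44522711 254.02919942  53.62992566] [449.04694446 263.81228151  65.39103062]
1610 [478.98290892 294.87737482  68.37340114] [418.47392454 234.69317143  32.03570003]
row [0.0002, 0.0005, 0.3043] [0.4764, -0.467, 0.4061] at [405.7 139.2 261.3] q [ 0.303  0.076  2.002 -0.     1.065  1.417] t 1.77 w 87.0
```

View pics/w1.png

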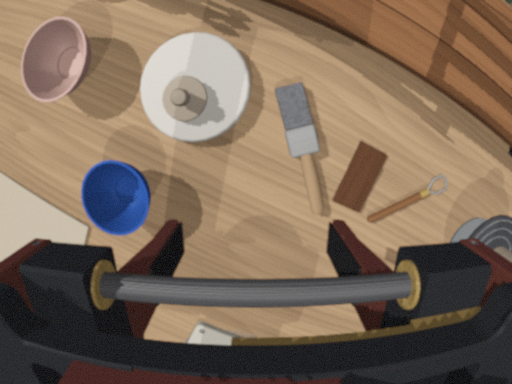

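The wrist view shows the lid at (180,98) on the white bat, with the knob at (448.5,265) and its top at z 67.

>>> servo_tool:
  rows:
    - [0,0,0,0.15,-0.15,0.2,87]
    - [0,0,0,0.3,-0.3,0.4,87]
    - [0,0,0,0.47,-0.47,0.6,87]
    - [0,0,0,0.47,-0.47,0.75,87]
    - [0,0,0,0.47,-0.47,0.75,87]

```text
t: 2.4
ee_pos: [448.3, 262.5, 109.4]
orientation: [3.06, 0.705, -0.008]
ft_force: [-0.9, -1.0, -0.7]
width: 87.0
grasp_force: 0.0
```

Run:
```python
from h import *
c=cap('wrist','w2'); W=world(c,True)
for z in (28,52,62):
    m=(W[...,2]>z)&(W[...,2]<72)&(np.hypot(W[...,0]-448,W[...,1]-265)<(20 if z>30 else 40)); P=W[m].astype(np.float32)
    if len(P): print(len(P),cv2.minEnclosingCircle(P[:,:2]),P.max(0),P.min(0))
go([448.5,265,40],pose(0,.454))
```

```text
Traceback (most recent call last):
cv2.error: OpenCV(4.12.0) /io/opencv/modules/imgproc/src/shapedescr.cpp:201: error: (-215:Assertion failed) count >= 0 && (depth == CV_32F || depth == CV_32S) in function 'minEnclosingCircle'
```

Run:
```python
from h import *
c=load('w2'); W=world(c,True)
for z in (28,52,62):
    m=(W[...,2]>z)&(W[...,2]<72)&(np.hypot(W[...,0]-448,W[...,1]-265)<(20 if z>30 else 40)); P=W[m].astype(np.float32)
    if len(P): print(len(P),cv2.minEnclosingCircle(P[:,:2].copy()),P.max(0),P.min(0))
go([448.5,265,40],pose(0,.454))
```

```text
4043 ((448.9783630371094, 265.83172607421875), 30.54920196533203) [479.27365 296.04526  67.913  ] [418.88943  236.03224   32.027416]
768 ((448.7837829589844, 265.4476013183594), 11.64322566986084) [460.35068 276.80026  67.913  ] [437.21976 254.6745   52.257  ]
658 ((448.8040771484375, 265.57147216796875), 11.423995971679688) [460.16183 276.80026  67.913  ] [437.90115 254.98283  62.03316]
row [0.0002, 0.0018, -0.001] [0.0023, -0.0111, 0.3551] at [449.2 262.9 111. ] q [ 0.507  0.438  1.932 -0.     0.774  1.625] t 2.45 w 87.6
```

>>> servo_tool:
  rows:
    - [0,0,0,0.004,-0.013,0.15,87]
    - [0,0,0,0.004,-0.013,0.25,87]
    - [0,0,0,0.004,-0.013,0.32,87]
    - [0,0,0,0.004,-0.013,0.35,87]
    - [0,0,0,0.004,-0.013,0.35,87]

```text
t: 3.08
ee_pos: [449.4, 266.9, 42.0]
orientation: [-3.061, -0.706, -0.001]
ft_force: [0.2, 0.8, -0.0]
width: 87.1
grasp_force: 0.0
```

>>> servo_tool:
  rows:
    - [0,0,0,0,0,0,60]
    - [0,0,0,0,0,0,40]
    - [0,0,0,0,0,0,28]
    - [0,0,0,0,0,0,24]
    - [0,0,0,0,0,0,21]
    - [0,0,0,0,0,0,19]
    - [0,0,0,0,0,0,18]
    - [0,0,0,0,0,0,18]

```text
t: 4.08
ee_pos: [449.0, 267.1, 41.6]
orientation: [-3.061, -0.707, 0.0]
ft_force: [0.9, -0.5, 0.2]
width: 22.0
grasp_force: 30.0
```

>>> servo_tool:
  rows:
    - [0,0,0,0,0,-0.1,18]
    - [0,0,0,0,0,-0.3,18]
    - [0,0,0,0,0,-0.55,18]
    - [0,0,0,0,0,-0.8,18]
    - [0,0,0,-0.1,0.1,-1.0,18]
    - [0,0,0,-0.2,0.3,-1.0,18]
    - [0,0,0,-0.3,0.5,-1.0,18]
    - [0,0,0,-0.4,0.75,-1.0,18]

```text
t: 5.08
ee_pos: [442.5, 96.1, 241.7]
orientation: [-3.061, -0.709, -0.001]
ft_force: [1.0, -0.0, -0.8]
width: 22.2
grasp_force: 30.0
```

>>> servo_tool:
  rows:
    - [0,0,0,-0.1,0.25,0,18]
    - [0,0,0,-0.2,0.5,0,18]
    - [0,0,0,-0.3,0.75,0,18]
    - [0,0,0,-0.4,0.95,0,18]
    - [0,0,0,-0.4,0.95,0,18]

```text
t: 5.7
ee_pos: [454.0, -111.0, 241.5]
orientation: [3.062, 0.7, -0.0]
ft_force: [-0.3, 0.5, -1.6]
width: 22.2
grasp_force: 30.0
```

Run:
```python
from h import *
go([460,-303,240],pose(0,.454))
c=cap('wrist','w3'); W=world(c,True)
m=(W[...,2]>160)&(W[...,2]<178)&(np.hypot(W[...,0]-460,W[...,1]+303)<45); P=W[m].astype(np.float32)
if len(P): print(len(P),cv2.minEnclosingCircle(P[:,:2].copy()),P.max(0),P.min(0))
```

```text
row [0.0001, 0.0002, -0.0029] [-0.3903, 0.8774, 0.0076] at [ 454.  -111.   241.5] q [-0.265  0.164  1.949 -0.     1.028  0.856] t 5.7 w 22.2
605 ((458.5663757324219, -303.0807800292969), 31.40032958984375) [ 489.60684 -271.69147  172.14914] [ 428.94537 -326.83905  160.00462]
```

View pics/w3.png

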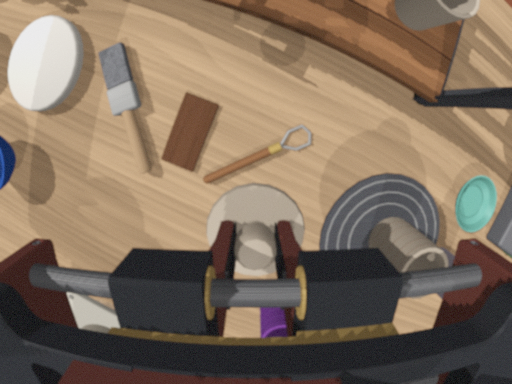

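The held lid is at (255,235) and the jar at (410,245) on the wheel. I'll take one closer look with the jar ahead of the hand.

>>> servo_tool:
  rows:
    - [0,0,0,-0.2,0.22,0,18]
    - [0,0,0,-0.4,0.45,0,18]
    - [0,0,0,-0.6,0.68,0,18]
    - [0,0,0,-0.72,0.86,0,18]
    - [0,0,0,-0.72,0.86,0,18]

```text
t: 6.38
ee_pos: [400.3, -327.5, 241.4]
orientation: [3.062, 0.703, 0.0]
ft_force: [0.5, -0.6, -1.1]
width: 21.9
grasp_force: 30.0
```

Run:
```python
from h import *
c=cap('wrist','w4'); W=world(c,True)
m=(W[...,2]>164)&(W[...,2]<178)&(np.hypot(W[...,0]-460,W[...,1]+303)<40); P=W[m].astype(np.float32)
if len(P): print(len(P),cv2.minEnclosingCircle(P[:,:2].copy()),P.max(0),P.min(0))
# least-squares circle on outer rim
from scipy.optimize import least_squares
r=lambda p:np.hypot(P[:,0]-p[0],P[:,1]-p[1])-28.5
print(least_squares(r,[459,-303],loss='soft_l1').x)
o=ctrl.get_obs()['ee_pos']
m=(W[...,2]>222)&(W[...,2]<250)&(np.hypot(W[...,0]-o[0],W[...,1]-o[1])<36); P=W[m].astype(np.float32); print('lid',o,len(P))
if len(P): print(cv2.minEnclosingCircle(P[:,:2].copy()),np.percentile(P,[5,50,95],axis=0).round(1))
go([458.6,-303.,200],pose(0,.454))
```

```text
1526 ((458.478759765625, -303.62579345703125), 31.000078201293945) [ 489.3896  -273.48788  174.03226] [ 427.85956 -334.61246  164.016  ]
[ 458.41417304 -303.67353765]
lid [ 400.29169321 -325.93253976  241.22935018] 3976
((400.4032287597656, -328.3561096191406), 30.699848175048828) [[ 377.3 -349.8  234.9]
 [ 413.2 -322.4  236.9]
 [ 427.5 -301.8  243.8]]
row [-0.0007, 0.0, -0.0008] [0.3123, 0.0246, 0.2061] at [ 400.3 -325.9  241.2] q [-0.707  0.241  1.851  0.     1.051  0.411] t 6.42 w 21.7
```

View pics/w4.png

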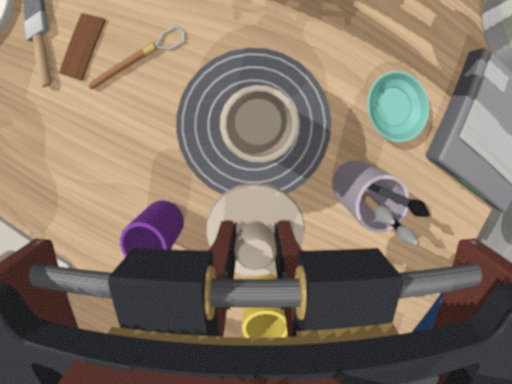

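>>> servo_tool:
  rows:
    - [0,0,0,0.15,0.008,0,18]
    - [0,0,0,0.28,0.014,0,18]
    - [0,0,0,0.315,0.016,0.1,18]
    - [0,0,0,0.315,0.016,0.2,18]
    - [0,0,0,0.315,0.016,0.2,18]

```text
t: 7.05
ee_pos: [457.8, -298.7, 200.2]
orientation: [-3.057, -0.71, 0.004]
ft_force: [-0.2, -0.1, -0.5]
width: 22.0
grasp_force: 30.0
```

>>> servo_tool:
  rows:
    - [0,0,0,0,0,0.02,18]
    - [0,0,0,0,0,0.04,18]
    - [0,0,0,0,0,0.055,18]
    - [0,0,0,0,0,0.065,18]
    - [0,0,0,0,0,0.065,18]

```text
t: 7.68
ee_pos: [458.2, -301.7, 188.5]
orientation: [-3.061, -0.706, 0.0]
ft_force: [-0.8, 0.3, -0.9]
width: 22.1
grasp_force: 30.0
```

Run:
```python
from h import *
print(np.mean([ctrl.get_obs()['ee_pos'] for _ in range(3)],0),ctrl.get_obs()['ft_force'])
a=cap('wrist','w5');b=cap('scene','s5')
cv2.imwrite('pics/c5.png',np.hstack([cv2.resize(a[0][130:290,150:360],(400,305)),cv2.resize(b[0][140:220,120:225],(400,305),interpolation=3)])[...,::-1])
```

```text
[ 458.1834537  -301.73794202  188.48089516] [-0.81368539  0.2526715  -0.90918262]
```

View pics/c5.png

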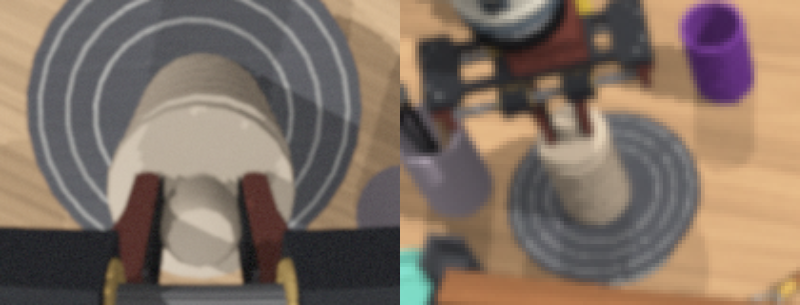

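The lid is above the jar with its ring just entering the mouth, and there is no contact force. I'll lower it gently.

>>> servo_tool:
  rows:
    - [0,0,0,0,0,0.008,18]
    - [0,0,0,0,0,0.016,18]
    - [0,0,0,0,0,0.022,18]
    - [0,0,0,0,0,0.026,18]
    - [0,0,0,0,0,0.026,18]

```text
t: 8.4
ee_pos: [458.3, -301.6, 183.3]
orientation: [-3.061, -0.707, 0.0]
ft_force: [0.1, -0.3, -0.9]
width: 22.1
grasp_force: 30.0
```

>>> servo_tool:
  rows:
    - [0,0,0,0,0,0.003,18]
    - [0,0,0,0,0,0.006,18]
    - [0,0,0,0,0,0.008,18]
    - [0,0,0,0,0,0.008,18]

```text
t: 8.9
ee_pos: [458.3, -301.6, 181.8]
orientation: [-3.061, -0.707, 0.0]
ft_force: [0.0, -0.1, 0.2]
width: 21.8
grasp_force: 30.0
```

>>> servo_tool:
  rows:
    - [0,0,0,0,0,0.002,18]
    - [0,0,0,0,0,0.003,18]
    - [0,0,0,0,0,0.003,18]

```text
t: 9.28
ee_pos: [458.4, -301.7, 181.5]
orientation: [3.061, 0.707, 0.0]
ft_force: [-0.6, 0.7, 3.2]
width: 21.9
grasp_force: 30.0
```

Contact at 3 N, so the lid is seated. I'll open slowly and retreat upward.

>>> servo_tool:
  rows:
    - [0,0,0,0,0,0,23]
    - [0,0,0,0,0,0,25]
    - [0,0,0,0,0,0,30]
    - [0,0,0,0,0,0,40]
    - [0,0,0,0,0,0,55]
    - [0,0,0,0,0,0,55]
    - [0,0,0,0,0,-0.1,55]
    - [0,0,0,0,0,-0.3,55]
    - [0,0,0,0,0,-0.5,70]
    - [0,0,0,0,0,-0.5,87]

```text
t: 10.52
ee_pos: [459.9, -302.8, 284.5]
orientation: [3.056, 0.706, 0.007]
ft_force: [-1.0, 0.6, -0.5]
width: 71.6
grasp_force: 0.0
```

Run:
```python
from h import *
c=cap('wrist','w6'); W=world(c,True)
for z0,z1 in((100,160),(172,180),(195,212)):
    m=(W[...,2]>z0)&(W[...,2]<z1)&(np.hypot(W[...,0]-460,W[...,1]+303)<40); P=W[m].astype(np.float32)
    if len(P): print(len(P),cv2.minEnclosingCircle(P[:,:2].copy()),P.max(0),P.min(0),np.median(P,0))
o=ctrl.get_obs(); print(o['qpos'].round(4),o['ee_pos'],o['orientation'])
# FK fit from logged poses (q1..q6=planar): rows q2,q3,q5,r,z
D=[[.4237,1.6306,1.0886,np.hypot(273.9,561.5),222.3],[.076,2.001,1.065,np.hypot(405.3,140.3),261.3],[.438,1.932,.774,np.hypot(449,263.5),110],[.241,1.851,1.051,np.hypot(400.3,327.),241.3],[.164,1.949,1.028,np.hypot(454,111),241.5]]
q=o['qpos'];D.append([q[1],q[2],q[4],np.hypot(*o['ee_pos'][:2]),o['ee_pos'][2]]);D=np.array(D)
a=D[:,0];b=a+D[:,1]
S,C=np.sin,np.cos;n=len(D);A=[];y=[]
for i in range(n):  # params L1,L2s,L2c(elbow offset),a0,hh
    A.append([S(a[i]),S(b[i]),C(b[i]),1,0]);y.append(D[i,3]);A.append([C(a[i]),C(b[i]),-S(b[i]),0,1]);y.append(D[i,4])
x,res,rk,sv=np.linalg.lstsq(np.array(A),np.array(y),rcond=None);print(x,np.round(np.array(A)@x-y,1),sv)
```

```text
291 ((470.31353759765625, -298.5574951171875), 27.689289093017578) [ 489.20248 -273.01416  159.88281] [ 459.22363 -323.92886  100.16476] [ 485.4939  -290.46893  133.58214]
2505 ((458.02764892578125, -302.28997802734375), 30.537181854248047) [ 488.0024  -272.42398  179.57597] [ 428.11804 -332.07047  172.07393] [ 463.07562 -299.31256  177.03444]
566 ((457.986572265625, -303.0594177246094), 11.52297592163086) [ 469.1702  -291.77298  208.34962] [ 446.8821  -314.05554  195.00417] [ 459.6168  -302.36554  205.57211]
[-0.6038  0.2439  1.7426  0.      1.1521  0.5132] [ 458.89146784 -302.04475669  282.46370643] [3.05890389 0.70620842 0.00319119]
[563.80018146 489.94449422  78.88792039  -3.66959255   5.74559247] [ 0.5 -0.2  0.5  0.1 -0.1  0.1 -0.4 -0.4 -0.   0.1 -0.5  0.4] [4.23133663 3.45783015 0.22986714 0.2083523  0.20724719]
```

The lid is seated: its disc top reads 177 and its knob 206, both centred at (458,-302.7). Next I check where the wrist camera is mounted and the rack edge.

Run:
```python
from h import *
inf=ctrl.camera_info('wrist'); o=ctrl.get_obs()
c=-inf['R'].T@inf['t']; T=R.from_rotvec(o['orientation']); print('cam in tool',T.inv().apply(c-o['ee_pos']).round(1))
for n in ('s0','t0'):
    W=world(load(n)).reshape(-1,3)
    # board front edge & slat front edge x vs y
    for z0,z1 in((54,66),(340,376)):
        P=W[(W[:,2]>z0)&(W[:,2]<z1)&(W[:,0]>590)&(W[:,0]<720)]
        xs=[];ys=np.arange(-220,260,40)
        for y in ys:
            q=P[abs(P[:,1]-y)<20]; xs.append(np.percentile(q[:,0],2) if len(q)>20 else np.nan)
        print(n,z0,np.round(xs))
q1=np.arctan2(-302.7,458.3)
for lean in (0,.33):
    h=np.array([np.cos(q1),np.sin(q1)]);g=np.array([458.3,-302.7,70+79.]);tcp=g+18.7*np.r_[np.sin(lean)*h,-np.cos(lean)]
    for f in(0,1): go(tcp,pose(lean,q1),f)
```

```text
cam in tool [  69.4    0.9 -162.8]
s0 54 [ nan  nan  nan  nan 645. 642. 640. 637. 635. 634. 701.  nan]
s0 340 [673. 671. 667. 664. 662. 659. 657. 654. 651. 648. 644. 642.]
t0 54 [644. 641. 640. 635. 634. 630. 626. 626. 622. 619. 615. 614.]
t0 340 [667. 665. 662. 659. 656. 653. 650. 648. 645. 642. 639. 637.]
row [0.0011, -0.0018, 0.6917] [-0.0052, -0.0003, 0.7608] at [ 458.9 -302.   282.5] q [-0.604  0.244  1.743  0.     1.152  0.513] t 10.57 w 75.3
row [0.0021, 0.0012, -1.4027] [-0.0052, -0.0003, 0.7608] at [ 458.9 -302.   282.5] q [-0.604  0.244  1.743  0.     1.152  0.513] t 10.57 w 75.3
row [-0.113, 0.198, 0.6853] [0.0102, 0.0258, 0.7559] at [ 458.9 -302.   282.5] q [-0.604  0.244  1.743  0.     1.152  0.513] t 10.57 w 75.3
row [-0.229, -0.1307, -1.388] [0.0102, 0.0258, 0.7559] at [ 458.9 -302.   282.5] q [-0.604  0.244  1.743  0.     1.152  0.513] t 10.57 w 75.3
```

The camera sits on the tool's +x side, so I'll use the half-turned grasp to keep it on the robot side, clear of the slats.

>>> servo_tool:
  rows:
    - [0,0,-0.12,0,0,0,87]
    - [0,0,-0.24,0,0,0,87]
    - [0,0,-0.36,0,0,0,87]
    - [0,0,-0.48,0,0,0,87]
    - [0,0,-0.6,0,0,0,87]
    - [0,0,-0.7,0,0,0,87]
    - [0,0,-0.7,0,0,0,87]

```text
t: 11.45
ee_pos: [457.6, -301.2, 279.7]
orientation: [-2.294, -2.142, 0.001]
ft_force: [-0.1, 0.1, 0.3]
width: 86.7
grasp_force: 0.0
```

>>> servo_tool:
  rows:
    - [0,0,-0.12,0,0,0,87]
    - [0,0,-0.24,0,0,0,87]
    - [0,0,-0.36,0,0,0,87]
    - [0,0,-0.48,0,0,0,87]
    - [0,0,-0.6,0,0,0,87]
    - [0,0,-0.7,0,0,0,87]
    - [0,0,-0.7,0,0,0,87]

```text
t: 12.32
ee_pos: [458.0, -301.4, 280.4]
orientation: [-0.916, -3.004, -0.001]
ft_force: [-0.6, 0.1, -0.3]
width: 87.2
grasp_force: 0.0
```

Run:
```python
from h import *
q1=np.arctan2(-302.7,458.3);lean=.33
h=np.array([np.cos(q1),np.sin(q1)])
for z in (240,79+70): go(np.r_[458.3,-302.7,z]+18.7*np.r_[np.sin(lean)*h,-np.cos(lean)],pose(lean,q1),1)
```

```text
row [-0.0009, -0.2208, -0.0054] [-0.0355, -0.0042, 0.2905] at [ 458.  -301.4  280.4] q [-0.604  0.246  1.744  0.     1.152 -1.583] t 12.32 w 87.2
row [-0.0009, -0.2208, -0.0054] [-0.0361, -0.0042, 0.7455] at [ 458.  -301.4  280.4] q [-0.604  0.246  1.744  0.     1.152 -1.583] t 12.32 w 87.2
```

>>> servo_tool:
  rows:
    - [0,-0.06,0,0.04,0,0.04,87]
    - [0,-0.12,0,0.08,0,0.09,87]
    - [0,-0.18,0,0.12,0,0.14,87]
    - [0,-0.22,-0.005,0.158,-0.004,0.178,87]
    - [0,-0.22,-0.005,0.158,-0.004,0.178,87]
    - [0,-0.22,-0.005,0.158,-0.004,0.178,87]

```text
t: 13.08
ee_pos: [432.3, -285.3, 246.2]
orientation: [0.811, 2.703, -0.136]
ft_force: [-0.7, 1.4, 0.1]
width: 86.8
grasp_force: 0.0
```

Run:
```python
from h import *
c=cap('wrist','w7'); W=world(c,True)
for z0,z1 in((172,180),(195,212)):
    m=(W[...,2]>z0)&(W[...,2]<z1)&(np.hypot(W[...,0]-460,W[...,1]+303)<40); P=W[m].astype(np.float32)
    if len(P): print(len(P),cv2.minEnclosingCircle(P[:,:2].copy()))
q1=np.arctan2(-302.7,458.3);lean=.33
h=np.array([np.cos(q1),np.sin(q1)])
for z in (79+70,): go(np.r_[458.3,-302.7,z]+18.7*np.r_[np.sin(lean)*h,-np.cos(lean)],pose(lean,q1),1)
```

```text
2612 ((457.357421875, -302.4624328613281), 30.450416564941406)
629 ((456.86151123046875, -302.4632873535156), 11.456887245178223)
row [-0.0001, 0.0004, 0.0011] [0.0117, -0.0008, 0.6039] at [ 432.6 -285.5  246.3] q [-0.612  0.102  2.057  0.015  0.652 -1.611] t 13.12 w 87.0
```

>>> servo_tool:
  rows:
    - [0,0,0,0.013,-0.001,0.15,87]
    - [0,0,0,0.013,-0.001,0.3,87]
    - [0,0,0,0.013,-0.001,0.43,87]
    - [0,0,0,0.013,-0.001,0.53,87]
    - [0,0,0,0.013,-0.001,0.6,87]
    - [0,0,0,0.013,-0.001,0.603,87]
    - [0,0,0,0.013,-0.001,0.603,87]

```text
t: 14.0
ee_pos: [462.3, -305.4, 131.2]
orientation: [0.808, 2.704, -0.136]
ft_force: [0.1, 0.7, -0.4]
width: 87.0
grasp_force: 0.0
```

Run:
```python
from h import *
q1=np.arctan2(-302.7,458.3);lean=.33
h=np.array([np.cos(q1),np.sin(q1)])
go(np.r_[458,-302.6,149]+18.7*np.r_[np.sin(lean)*h,-np.cos(lean)],pose(lean,q1),1)
c=cap('wrist','w8'); print(ctrl.get_obs()['ft_force'],ctrl.get_obs()['moment'])
cv2.imwrite('pics/w8.png',cv2.resize(c[0][100:340,80:430],(525,360))[...,::-1])
```

```text
row [-0.0001, 0.0004, 0.0022] [-0.0046, -0.0004, 0.0008] at [ 462.3 -305.4  131.2] q [-0.61   0.352  2.075  0.022  0.385 -1.62 ] t 14.0 w 87.0
[-0.17688584  0.43485417  0.47352579] [ 0.11034593 -0.03586106  0.06100723]
```

View pics/w8.png

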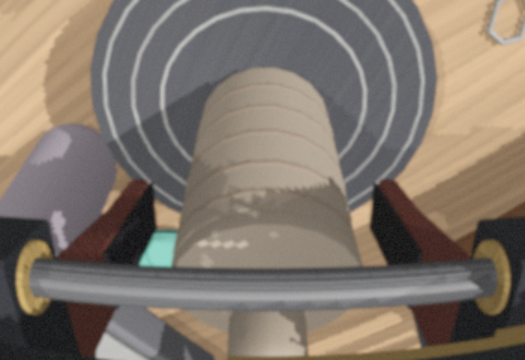

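The jar and lid are centred between the open fingers (crop x 155 to 375, jar 180 to 355). Closing.

>>> servo_tool:
  rows:
    - [0,0,0,0,0,0,80]
    - [0,0,0,0,0,0,74]
    - [0,0,0,0,0,0,69]
    - [0,0,0,0,0,0,65]
    - [0,0,0,0,0,0,62]
    - [0,0,0,0,0,0,60]
    - [0,0,0,0,0,0,58]
    - [0,0,0,0,0,0,57]
    - [0,0,0,0,0,0,57]

```text
t: 15.18
ee_pos: [462.1, -305.1, 130.8]
orientation: [0.807, 2.704, -0.136]
ft_force: [0.9, 2.5, 2.9]
width: 61.9
grasp_force: 29.9
```

>>> servo_tool:
  rows:
    - [0,0,0,-0.005,0,-0.015,57]
    - [0,0,0,-0.017,0,-0.05,57]
    - [0,0,0,-0.034,0,-0.1,57]
    - [0,0,0,-0.051,0,-0.15,57]
    - [0,0,0,-0.068,0,-0.2,57]
    - [0,0,0,-0.082,0,-0.24,57]
    - [0,0,0,-0.087,0,-0.255,57]
    - [0,0,0,-0.087,0,-0.255,57]

```text
t: 16.18
ee_pos: [462.0, -305.1, 184.7]
orientation: [0.807, 2.704, -0.136]
ft_force: [0.5, 0.8, -2.9]
width: 61.3
grasp_force: 29.9
```

Run:
```python
from h import *
lean=.33
def tgt(x,y,base,ps): 
    return np.r_[x,y,base+79-.5]+18.7*np.r_[np.sin(lean)*np.cos(ps),np.sin(lean)*np.sin(ps),-np.cos(lean)],pose(lean,ps),1
print(ctrl.get_obs()['ft_force'])
go(*tgt(510,-145,121,-.3)); go(*tgt(550,15,121,.022))
c=cap('wrist','w9')
W=world(c,True)
```

```text
[ 0.45774693  0.76401826 -2.9212192 ]
row [-0.0614, 0.0001, -0.1766] [0.2023, 0.8092, -0.0549] at [ 462.  -305.1  184.7] q [-0.61   0.254  2.042  0.017  0.515 -1.614] t 16.18 w 61.3
row [-0.1309, -0.0, -0.3797] [0.4627, 1.5966, -0.1452] at [ 462.  -305.1  184.7] q [-0.61   0.254  2.042  0.017  0.515 -1.614] t 16.18 w 61.3
```

>>> servo_tool:
  rows:
    - [-0.004,0,-0.011,0.012,0.05,-0.003,57]
    - [-0.012,0,-0.035,0.04,0.16,-0.011,57]
    - [-0.021,0,-0.061,0.07,0.28,-0.019,57]
    - [-0.03,0,-0.087,0.1,0.4,-0.027,57]
    - [-0.039,0,-0.113,0.13,0.52,-0.035,57]
    - [-0.048,0,-0.139,0.16,0.64,-0.043,57]
    - [-0.056,0,-0.163,0.187,0.75,-0.051,57]
    - [-0.06,0,-0.175,0.2,0.8,-0.054,57]
    - [-0.061,0,-0.177,0.202,0.81,-0.055,57]
    - [-0.061,0,-0.177,0.202,0.81,-0.055,57]

```text
t: 17.48
ee_pos: [515.8, -146.9, 181.6]
orientation: [0.42, 2.783, -0.071]
ft_force: [0.3, 0.1, -2.8]
width: 61.6
grasp_force: 29.9
```

```bash
cat >> h.py <<'E'
lean=.33
def tgt(x,y,base,ps): 
    return np.r_[x,y,base+79-.5]+18.7*np.r_[np.sin(lean)*np.cos(ps),np.sin(lean)*np.sin(ps),-np.cos(lean)],pose(lean,ps),1
E
python3 - <<'E'
from h import *
go(*tgt(550,15,121,.022))
E
```

```text
row [-0.0699, -0.0004, -0.2029] [0.0437, 0.8333, -0.0169] at [ 515.8 -146.9  181.6] q [-2.990e-01  2.360e-01  2.079e+00 -2.000e-03  4.970e-01 -1.569e+00] t 17.48 w 61.6
```

>>> servo_tool:
  rows:
    - [-0.004,0,-0.012,0.003,0.05,-0.001,57]
    - [-0.013,0,-0.039,0.008,0.16,-0.003,57]
    - [-0.023,0,-0.068,0.015,0.28,-0.006,57]
    - [-0.033,0,-0.097,0.021,0.4,-0.008,57]
    - [-0.043,0,-0.127,0.027,0.52,-0.011,57]
    - [-0.053,0,-0.156,0.034,0.64,-0.013,57]
    - [-0.063,0,-0.183,0.039,0.75,-0.015,57]
    - [-0.068,0,-0.198,0.043,0.815,-0.017,57]
    - [-0.07,0,-0.203,0.044,0.833,-0.017,57]
    - [-0.07,0,-0.203,0.044,0.833,-0.017,57]

```text
t: 18.73
ee_pos: [555.9, 15.1, 181.8]
orientation: [-0.031, 2.812, 0.005]
ft_force: [-0.2, -0.6, -3.3]
width: 61.8
grasp_force: 29.9
```

Run:
```python
from h import *
go(*tgt(667,15,75,.022)); go(*tgt(667,15,63,.022))
c=cap('wrist','w10'); W=world(c,True).reshape(-1,3)
for z0,z1 in((54,66),(340,376)):
    P=W[(W[:,2]>z0)&(W[:,2]<z1)&(W[:,0]>590)&(W[:,0]<720)]
    print(z0,[np.round(np.percentile(P[abs(P[:,1]-y)<20][:,0],2)) if (abs(P[:,1]-y)<20).sum()>20 else None for y in range(-160,200,40)])
P=W[(W[:,0]>635)&(W[:,0]<700)&(abs(W[:,1])<150)&(W[:,2]<90)&(W[:,2]>30)]; print('board z',len(P),np.median(P[:,2]) if len(P) else 0)
s=cap('scene','s10');t=cap('top','t10')
cv2.imwrite('pics/c10.png',np.hstack([cv2.resize(s[0][130:330,100:380],(400,286)),cv2.resize(t[0][90:240,150:350],(400,286)),])[...,::-1])
```

```text
row [0.0001, -0.0004, 0.0001] [-0.4797, -0.0128, 0.4072] at [555.9  15.1 181.8] q [ 2.000e-03  2.630e-01  2.038e+00  1.300e-02  5.110e-01 -1.602e+00] t 18.73 w 61.8
row [0.0001, -0.0004, 0.0001] [-0.4603, -0.0128, 0.464] at [555.9  15.1 181.8] q [ 2.000e-03  2.630e-01  2.038e+00  1.300e-02  5.110e-01 -1.602e+00] t 18.73 w 61.8
54 [np.float64(637.0), np.float64(634.0), np.float64(631.0), np.float64(629.0), None, None, np.float64(620.0), np.float64(617.0), np.float64(614.0)]
340 [None, None, None, None, None, None, None, None, None]
board z 3746 60.42886481979538
```

View pics/c10.png

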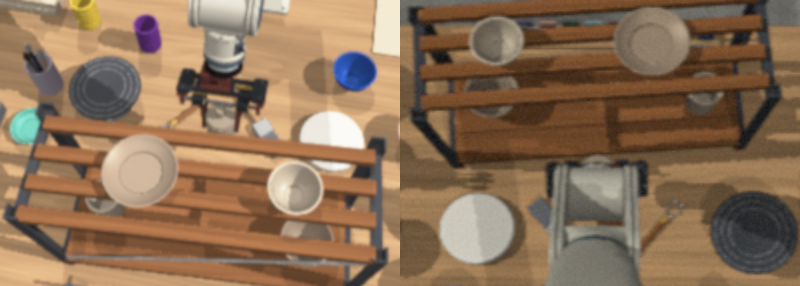

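The hand is in front of the rack, centred between cup and bowl, and the way in is clear. Moving in.

>>> servo_tool:
  rows:
    - [0,0,0,-0.03,-0.001,0.025,57]
    - [0,0,0,-0.09,-0.002,0.078,57]
    - [0,0,0,-0.16,-0.004,0.138,57]
    - [0,0,0,-0.23,-0.006,0.199,57]
    - [0,0,0,-0.3,-0.008,0.259,57]
    - [0,0,0,-0.37,-0.01,0.32,57]
    - [0,0,0,-0.43,-0.012,0.371,57]
    - [0,0,0,-0.46,-0.013,0.397,57]
    - [0,0,0,-0.465,-0.013,0.402,57]
    - [0,0,0,-0.465,-0.013,0.402,57]

```text
t: 20.12
ee_pos: [669.7, 15.2, 136.0]
orientation: [-0.032, 2.812, 0.005]
ft_force: [-0.4, -0.2, -2.8]
width: 61.7
grasp_force: 29.9
```

Run:
```python
from h import *
print(ctrl.get_obs()['ft_force'])
go(*tgt(664,15,64,.022)); go(*tgt(664,15,60,.022))
c=cap('wrist','w11'); W=world(c,True).reshape(-1,3); s=cap('top','t11')
P=W[(W[:,0]>620)&(W[:,0]<720)&(abs(W[:,1])<150)&(W[:,2]<68)&(W[:,2]>52)]; print('board z',len(P),np.median(P[:,2]) if len(P) else 0, np.percentile(P[abs(P[:,1]-15)<60][:,0],2))
```

```text
[-0.38820161 -0.1615264  -2.81828605]
row [0.0002, -0.0005, 0.0003] [0.0165, -0.0005, 0.0533] at [669.7  15.2 136. ] q [ 0.002  0.483  1.822  0.014  0.508 -1.602] t 20.12 w 61.7
row [0.0002, -0.0005, 0.0003] [0.0229, -0.0005, 0.0722] at [669.7  15.2 136. ] q [ 0.002  0.483  1.822  0.014  0.508 -1.602] t 20.12 w 61.7
board z 26343 60.57825877053324 623.2653816015325
```

>>> servo_tool:
  rows:
    - [0,0,0,0.006,0,0.018,57]
    - [0,0,0,0.012,0,0.036,57]
    - [0,0,0,0.017,0,0.05,57]
    - [0,0,0,0.02,0,0.058,57]
    - [0,0,0,0.02,0,0.058,57]

```text
t: 20.85
ee_pos: [669.9, 15.3, 123.4]
orientation: [-0.032, 2.812, 0.005]
ft_force: [-0.4, 0.4, -3.3]
width: 61.8
grasp_force: 29.9
```

>>> servo_tool:
  rows:
    - [0,0,0,0.0016,0,0.0047,57]
    - [0,0,0,0.0024,0,0.007,57]
    - [0,0,0,0.0032,0,0.0095,57]
    - [0,0,0,0.0032,0,0.0095,57]

```text
t: 21.35
ee_pos: [670.0, 15.2, 121.7]
orientation: [-0.032, 2.812, 0.005]
ft_force: [0.7, 0.3, -3.5]
width: 61.8
grasp_force: 29.9
```

>>> servo_tool:
  rows:
    - [0,0,0,0.0008,0,0.0024,57]
    - [0,0,0,0.0012,0,0.0036,57]
    - [0,0,0,0.0012,0,0.0036,57]

```text
t: 21.72
ee_pos: [670.1, 15.2, 120.9]
orientation: [-0.032, 2.812, 0.005]
ft_force: [1.1, 0.4, -2.9]
width: 62.1
grasp_force: 29.9
```

>>> servo_tool:
  rows:
    - [0,0,0,0.0004,0,0.0012,57]
    - [0,0,0,0.0008,0,0.0024,57]
    - [0,0,0,0.0008,0,0.0024,57]

```text
t: 22.1
ee_pos: [670.3, 15.3, 120.8]
orientation: [-0.032, 2.811, 0.005]
ft_force: [-2.1, 0.6, 2.6]
width: 61.9
grasp_force: 29.9
```

The jar is down with about 5 N of contact. Releasing slowly, then backing out along the tool axis.

>>> servo_tool:
  rows:
    - [0,0,0,0,0,0,62]
    - [0,0,0,0,0,0,64]
    - [0,0,0,0,0,0,68]
    - [0,0,0,0,0,0,76]
    - [0,0,0,0,0,0,87]
    - [0,0,0,0,0,0,87]
    - [0,0,0,0,0,0,87]

```text
t: 22.98
ee_pos: [670.1, 15.2, 120.4]
orientation: [-0.032, 2.812, 0.005]
ft_force: [0.8, 0.3, -0.9]
width: 86.9
grasp_force: 0.0
```

>>> servo_tool:
  rows:
    - [0,0,0,0,0,-0.05,87]
    - [0,0,0,0,0,-0.15,87]
    - [0,0,0,0,0,-0.3,87]
    - [0,0,0,0,0,-0.5,87]
    - [0,0,0,0,0,-0.7,87]
    - [0,0,0,0,0,-0.9,87]
    - [0,0,0,0,0,-1.0,87]
    - [0,0,0,0,0,-1.0,87]

```text
t: 23.98
ee_pos: [605.7, 13.8, 312.9]
orientation: [-0.032, 2.807, 0.005]
ft_force: [0.5, -0.2, -0.9]
width: 86.9
grasp_force: 0.0
```

Run:
```python
from h import *
c=cap('wrist','w12'); W=world(c,True)
for z0,z1 in((80,155),(162,171),(185,200)):
    m=(W[...,2]>z0)&(W[...,2]<z1)&(np.hypot(W[...,0]-664,W[...,1]-15)<40); P=W[m].astype(np.float32)
    if len(P): print(len(P),cv2.minEnclosingCircle(P[:,:2].copy()),P.max(0),P.min(0))
s=cap('scene','s12')
print(ctrl.get_obs()['ee_pos'],ctrl.get_obs()['ft_force'])
cv2.imwrite('pics/c12.png',np.hstack([cv2.resize(c[0],(480,360)),cv2.resize(s[0][190:340,100:340],(320,360))])[...,::-1])
```

```text
1187 ((659.944580078125, 14.131258010864258), 30.332305908203125) [661.36914   44.451694 154.86967 ] [633.3537   -16.189178  80.190834]
1558 ((663.631103515625, 14.712888717651367), 30.72124671936035) [693.2841    44.338715 170.78473 ] [633.29156 -15.50164 162.13907]
379 ((663.5999145507812, 15.070318222045898), 11.491559982299805) [672.83936   26.303465 197.40065 ] [652.2541      4.1851816 185.04575  ]
[604.97966453  13.75033612 309.87949322] [ 0.38883598 -0.12462284 -0.44744772]
```

View pics/c12.png

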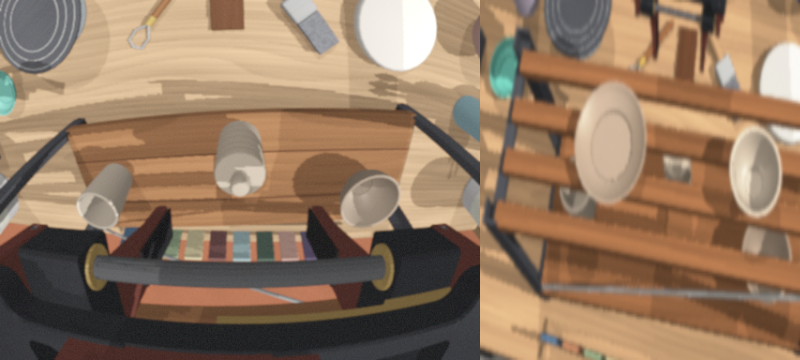

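The jar, with its lid centred and level at (240,165), stands upright between cup and bowl and well clear of both, and the hand is free of everything. Handing in.

```bash
python3 -c "
from workcell import ctrl
print(ctrl.close_job())"
```

```text
the job is handed in; nothing more can be done
None
```

I handed the job in at about 24 s: the jar stands upright on the lower board between bowl and cup, with the lid seated and centred on it. My last camera check showed this, with contact on placing at about 5 N or less; the hand-in call returned no verdict.

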